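# Kit the lower tier of the garage parts caddy

### The arm

A 6-joint arm with a two-finger parallel gripper is mounted at the origin on the work surface. World frame = base frame: x ahead of the robot, y to its left, z up, the work surface at z = 0. Lengths are in m, angles in rad, forces in N, time in s.
With the tool pointing down it reaches from about 0.35 to 0.775 m from the base axis. Payload 7.3 kg.
Tool frame: the origin (TCP) lies at the very end of the fingers, on their centre line; the grasp point (between the pads) lies 19 mm behind it (robot.pinch_z is the distance from the TCP to the grasp point, in m); z points along the fingers, y is the line along which they close (so a half turn about z gives the same grasp; the last joint's range is limited). The gripper opens to 92 mm and grips with 3 to 60 N. Pads are 19 mm wide; open, the fingers measure 130 mm over their backs; the gripper's body (75 mm by 190 mm) begins 47 mm behind the grasp point.
Start: joints at [-1.249, 0.342, 1.524, -0, 1.275, -0.146], TCP at [0.237, -0.469, 0.227] pointing down, gripper open.
Joint ranges: [-2.53, 2.53], [-0.77, 2.02], [0.04, 2.7], [-1, 4.14], [0.28, 2.66], [-3.11, 3.11]. Speed limits (rad/s): [2.57, 2.57, 3.14, 3.14, 3.14, 3.14].

### API

Orientations are given as [roll, pitch, yaw] about the fixed x, y, z axes, in that order (R = Rz(yaw) Ry(pitch) Rx(roll)).
In Python, from cell import robot gives the robot as it stands.
- The arm moves only by the tool move_arm, never from a script. Its argument "motion" is a list of rows, each a list of 6 numbers: the shift along the tool's x, y, z in units of 0.1 m (1.0 is 0.1 m), then the turn, a rotation vector about the tool's x, y, z in units of pi rad (1.0 is pi rad). In form: [[dx, dy, dz, rx, ry, rz], ...]. A call has 1 to 12 rows; each row is the pose to reach, as a shift and turn from the pose commanded when the call began, along the tool's axes at that moment, turning the shorter way round; what a row does not reach only later rows make up. A row lasts 1/8 s, in which the tool goes at most 62.5 mm and 10.7 degrees, less where a joint would pass 70% of its speed; a pose out of reach is approached as far as the arm can. A call with a number of a shift or a turn outside -1 to 1 is refused whole. A call with a gripper value outside its range is refused whole. "fingers" is the opening, from -1 (shut) to 1 (fully open), set as the call begins (left out, the last holds). The fingers move at their own pace and stop on an object; "newtons" is the grip in N (left out, the last holds). Time passes only in rows, so rows that repeat a pose let the fingers close. It gives the time, the measured TCP pose, the force, the opening and the grip force at its end, in the units of the state.
- robot.observe(): the state, without advancing time (a new reading comes with each control period).
- robot.read_camera(name): name is "scene" or "side" or "wrist"; returns a dict with "image" (384x512x3 uint8, red, green, blue), "range_z" (384x512 float32, m along the optical axis (not along the pixel's ray), 0 where there is no reading), "vfov" (degrees; the focal length in pixels is half the picture's height over the tangent of half this angle, whatever the lens; pixels are square), "cx", "cy" (the principal point, pixels), "extrinsics" (4x4, takes a point from camera to world coordinates); the wrist camera has in their place "hand_eye" (4x4, takes a point from camera to tool coordinates, whose origin is the TCP and whose axes are the flange's). Camera axes: x right, y up, looking along -z (the intrinsics and any distortion apply to the point x, -y, -z); pixel columns grow to the right and rows downward; lengths in m; the calibration is good to about 2 mm. A picture is of the moment at which its call begins: read the wrist's pose just before it.
- robot.hand_in(): hands the job in; it is judged then, once.
The state is a dict: "time": time; "qpos": joint angles; "qvel": joint speeds; "joint_efforts": joint torques, N m; "tool_pos": TCP position; "tool_rot": TCP orientation; "contact_force": force on the tool from outside, world axes, zero at the start; "torque": the same for the moment, N m; "opening": finger opening in m; "grip_force": force on a finger pad.
Only numpy, scipy, OpenCV 4.12 (cv2) and the standard library are available. Lean on these libraries where they do the work, as an engineer would, in place of code of your own. Each camera call takes 0.05 s, during which the arm holds its last target. There are 200 camera calls.

### The job

Press the orange tab behind the caddy's hinge so that the blue flap's front edge tips up, then swing the flap up until it stands upright and stays open. Take the yellow and the red case from under the acrylic cover and set each gently upright on the floor of the bay of its own colour, then fold the flap fully shut over them. Leave the green case and all the other things on the shelf where they are.

Things in the scene. Friction and masses are not known exactly. Their poses are not given: they have to be found in the camera images.
- caddy: Grey fixed open caddy, 180 (its x) x 270 (y) x 85 mm high, walls and floor 5 mm, back wall 77 mm high; origin at the centre of its underside, x away from the robot (to the hinge), y left, z up. A 5 mm divider along x, top 71 mm up, parts two bays: yellow floor at +y, red floor at -y, same-coloured marks on the front. A blue flap lies flush in the rim over both bays
- flap (a joint): Angle of the blue flap: 0 shut, grows as the front edge rises, 1.57 upright, 1.66 its stop, leaning a little away from the robot. A stiff hinge (0.13 N m; flap 0.1 kg) keeps it at any angle it is left. Pressing the orange tab down (5 to 10 N) raises the front edge; the flap can then be pushed up at that edge or its underside, and pushed shut from its other face
- flap_edge (a point): Middle of the blue flap's free front edge. The flap is a plate 5 mm thick and 256 mm wide (y), reaching 180 mm from its hinge line; this point is on that edge at mid-thickness and moves with it; x points from edge to hinge. Shut, its underside is 79.5 mm above the shelf
- tail_press (a point): Point on the top face of the orange tail tab, 38 mm beyond the hinge line; moves with the flap
- flap_hinge (a point): Middle of the hinge line. The orange tail tab is part of the flap, level with it, 70 mm wide (y) and 5 mm thick, reaching 56 mm beyond the hinge on the far side. This point is in the caddy's frame at x = +98 mm, y = 0, z = +82 mm (8 mm beyond the back wall). The hinge line is parallel to the caddy's y
- bay_yellow (a point): Centre of the yellow bay's floor (its top face, 5 mm above the shelf), 67.5 mm to +y of the caddy's middle; axes as the caddy. The bay is 170 mm (x) by 127 mm (y) inside
- bay_red (a point): Centre of the red bay's floor (its top face, 5 mm above the shelf), 67.5 mm to -y of the caddy's middle; axes as the caddy. The bay is 170 mm (x) by 127 mm (y) inside
- cubby: Fixed cubby: clear acrylic cover with aluminium trim, 150 (x) x 360 mm (y), underside 184 mm, top 196 mm above the shelf, on two 20 mm posts at its back corners, with a 20 mm sill between them; open in front. Origin on the shelf below the middle of the cover's front edge; the cover reaches from there to +x. The cases stand below that edge: take them with the tool tilted, from in front
- yellow_case_mid (a point): Yellow case, a hard upright box 52 mm deep (x) x 40 mm wide (y) x 62 mm high, 0.1 to 0.2 kg, on the shelf in one of three places 100 mm apart (cubby's y), its centre 2 to 9 mm behind the cover's front edge and so under it; this point is its centre, 31 mm above its underside; grip it across the 40 mm. To be kitted
- red_case_mid (a point): Red case, a hard upright box 52 mm deep (x) x 40 mm wide (y) x 62 mm high, 0.1 to 0.2 kg, on the shelf in one of three places 100 mm apart (cubby's y), its centre 2 to 9 mm behind the cover's front edge and so under it; this point is its centre, 31 mm above its underside; grip it across the 40 mm. To be kitted
- green_case_mid (a point): Green case, a hard upright box 52 mm deep (x) x 40 mm wide (y) x 62 mm high, 0.1 to 0.2 kg, on the shelf in one of three places 100 mm apart (cubby's y), its centre 2 to 9 mm behind the cover's front edge and so under it; this point is its centre, 31 mm above its underside; grip it across the 40 mm. Leave it alone
- yellow_case: The same yellow case, origin at the centre of its underside
- red_case: The same red case, origin at the centre of its underside
- washer_jug: Closed blue plastic washer jug, 110 x 170 x 257 mm high, origin under its centre; bystander
- mug: White ceramic mug, 80 mm across, 92 mm high, handle at its +y, origin under its centre; bystander, stands between the caddy and the cubby, in front of them
- funnel: Aluminium funnel standing on its 124 mm mouth, 125 mm high, origin under its centre; bystander
- ice_scraper: Grey plastic ice scraper lying flat, 230 mm long along its x, 100 mm blade at its +x, 21 mm high, origin under its middle; bystander
- wiper_arm: Black rubber-edged wiper arm lying along its x, 440 mm long, about 30 mm wide and 29 mm high, origin under its middle; bystander
- spray_can: Red can, 60 mm across, 170 mm high, origin under its centre; bystander at the back of the shelf
Things that resemble listed ones, but are neither listed nor needed, are in the scene too. There is more than one size of the red_case; the job needs the larger. There is more than one size of the yellow_case; the job needs the larger.

How it is judged:
By the outcome, as a careful person would: the job done as asked, in the order asked, and still so for the second after the job is handed in, with the robot touching nothing.
It also fails if it takes over 72 s, if anything falls off the work surface, if the arm or the gripper's body presses on something with over 40 N, if the wrist force passes 120 N, or if a joint passes its speed limit or range.

## Working session

There is one attempt and no reset: what is moved stays moved. The work goes in short steps, Python scripts to look and compute and a tool call to move; the robot and the scene stay as the last step left them, time stands still between calls to the robot, and variables do not carry over. Pictures are saved under pics/ and viewed, at most 10 in all, crops included, and the job is handed in when it is done.

Besides the shell and the picture viewer there is one more tool, called after ">>>" as name(argument=value, ...), one argument or row to a line, values as JSON. move_arm: Moves the arm, as the interface text tells. Shifts and turns lie within -1 to 1; 1 stands for 0.1 m of shift or pi rad of turn. Its arguments: {"type":"object","properties":{"motion":{"type":"array"},"fingers":{"type":"number"},"newtons":{"type":"number"}},"required":["motion"]}

```bash
ls; mkdir -p pics; cat > h.py <<'E'
import numpy as np, cv2
from cell import robot
from scipy.spatial.transform import Rotation as R
def cam(n):
    o=robot.observe(); c=robot.read_camera(n)
    if 'extrinsics' in c: T=np.array(c['extrinsics'])
    else:
        W=np.eye(4); W[:3,3]=o['tool_pos']; W[:3,:3]=rot(o['tool_rot']); T=W@np.array(c['hand_eye'])
    c['T']=T; c['f']=192/np.tan(np.radians(c['vfov'])/2); return c
def rot(r): return R.from_euler('xyz',r).as_matrix()
def cloud(c):
    v,u=np.mgrid[0:384,0:512]; z=c['range_z']
    P=np.stack([(u-c['cx'])/c['f']*z,-(v-c['cy'])/c['f']*z,-z],-1)
    return P@c['T'][:3,:3].T+c['T'][:3,3]
def save(c,n): cv2.imwrite('pics/'+n,c['image'][:,:,::-1])
E
python3 - <<'E'
from h import *
print(robot.observe())
for n in('scene','side','wrist'):
    c=cam(n); print(n,{k:v for k,v in c.items() if k not in('image','range_z')}); save(c,n+'0.png'); np.savez(n+'0.npz',P=cloud(c),im=c['image'],z=c['range_z'])
a=cv2.imread('pics/scene0.png');b=cv2.imread('pics/side0.png')
E
```

```text
pics
{'time': 0.0, 'qpos': array([-1.24904932e+00,  3.42738024e-01,  1.52502847e+00,  1.11227563e-06,
        1.27539345e+00, -1.45974474e-01]), 'qvel': array([ 0.00049055, -0.0013299 , -0.00075001,  0.00100064,  0.00203269,
       -0.00026397]), 'joint_efforts': array([-1.14687671e-03, -4.31246567e+01, -2.44225305e+01,  7.17203692e-02,
        5.59252349e-02, -1.25113656e-04]), 'tool_pos': array([ 0.23659887, -0.46820336,  0.22603303]), 'tool_rot': array([-3.14004219e+00, -2.29024693e-04,  4.67720979e-01]), 'contact_force': array([ 0.59157261, -0.23321544, -0.18253362]), 'torque': array([-0.00456453,  0.03121068,  0.0010769 ]), 'grip_force': 0.0, 'opening': 0.09169424915821502}
scene {'vfov': 53.13696032949568, 'cx': 263.83320584212254, 'cy': 189.91115835283085, 'extrinsics': array([[-0.75606407,  0.59803229, -0.26594077,  0.21265289],
       [-0.65441567, -0.68432044,  0.32162971,  0.38108337],
       [ 0.01035625,  0.41720847,  0.9087518 ,  1.20112071],
       [ 0.        ,  0.        ,  0.        ,  1.        ]]), 'T': array([[-0.75606407,  0.59803229, -0.26594077,  0.21265289],

[... 975 characters left out ...]
  9.62951374e-01,  2.69674968e-01,
         7.19164584e-02],
       [ 9.99999589e-01,  4.76097764e-04, -7.72032239e-04,
         6.50609645e-04],
       [-8.71821155e-04,  2.69674664e-01, -9.62951097e-01,
        -1.56841867e-01],
       [ 0.00000000e+00,  0.00000000e+00,  0.00000000e+00,
         1.00000000e+00]]), 'T': array([[ 4.50670297e-01,  8.59613183e-01,  2.40751861e-01,
         3.01195778e-01],
       [-8.92690347e-01,  4.34115401e-01,  1.21027940e-01,
        -4.36593913e-01],
       [-4.76877629e-04, -2.69460560e-01,  9.63011308e-01,
         3.82981083e-01],
       [ 0.00000000e+00,  0.00000000e+00,  0.00000000e+00,
         1.00000000e+00]]), 'f': np.float64(326.8016193720838)}
```

View pics/scene0.png

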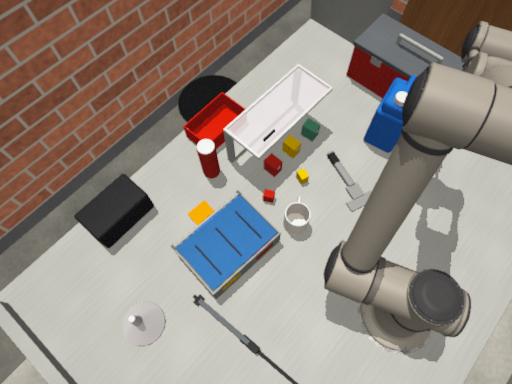

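View pics/side0.png

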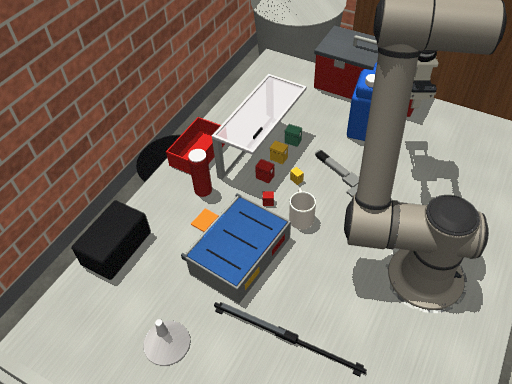

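The scene view shows the caddy at (228,243) with the tab at (202,213). The cases are red (273,164), yellow (291,147) and green (310,130), with small decoys at (269,196) and (302,176) and the mug at (297,215). The side view agrees.

```bash
python3 - <<'E'
import numpy as np,cv2
for n in('scene','side'):
    d=np.load(n+'0.npz');P=d['P'];im=d['im'];h=cv2.cvtColor(im,cv2.COLOR_RGB2HSV);H,S,V=[h[...,i].astype(int) for i in range(3)]
    D=d['z']>0
    ms={'orange':(H>10)&(H<23)&(S>180)&(V>200),'yellow':(H>20)&(H<32)&(S>170),'red':((H<6)|(H>174))&(S>170),'green':(H>65)&(H<90)&(S>90),'blue':(H>100)&(H<115)&(S>150)}
    for k,m in ms.items():
        nn,L,st,ce=cv2.connectedComponentsWithStats((m&D).astype(np.uint8))
        for i in range(1,nn):
            if st[i,4]<50: continue
            q=P[L==i]; zt=np.percentile(q[:,2],95); t=q[q[:,2]>zt-.006]
            r=cv2.minAreaRect((t[:,:2]*1000).astype(np.float32))
            print(n,k,ce[i].round(),st[i,4],'ztop',zt.round(3),'rect',np.round(r[0]),np.round(r[1]),round(r[2],1),'zmin',np.percentile(q[:,2],3).round(3))
    # cubby trim & mug: points by height
    for k,(lo,hi) in {'cover':(.18,.2)}.items():
        m=(P[...,2]>lo)&(P[...,2]<hi)&D&(P[...,0]>.3)
        nn,L,st,ce=cv2.connectedComponentsWithStats(m.astype(np.uint8))
        for i in range(1,nn):
            if st[i,4]<100: continue
            q=P[L==i]; r=cv2.minAreaRect((q[:,:2]*1000).astype(np.float32)); print(n,k,ce[i].round(),st[i,4],np.round(cv2.boxPoints(r)),q[:,2].mean(),r)
    m=(P[...,2]>.08)&(P[...,2]<.096)&D&(S<60)
    nn,L,st,ce=cv2.connectedComponentsWithStats(m.astype(np.uint8))
    for i in range(1,nn):
        if st[i,4]<60: continue
        q=P[L==i]; r=cv2.minAreaRect((q[:,:2]*1000).astype(np.float32)); print(n,'z~.09',ce[i].round(),st[i,4],r)
E
```

```text
scene orange [200. 212.] 313 ztop 0.089 rect [637. 174.] [66. 50.] 85.0 zmin 0.081
scene yellow [291. 146.] 257 ztop 0.066 rect [ 592. -223.] [47. 38.] 0.5 zmin 0.01
scene yellow [302. 176.] 121 ztop 0.047 rect [ 493. -160.] [27. 32.] 68.6 zmin 0.011
scene yellow [201. 212.] 286 ztop 0.089 rect [636. 174.] [64. 47.] 82.8 zmin 0.081
scene red [371.  73.] 1274 ztop 0.15 rect [ 533. -639.] [224.   9.] 0.1 zmin 0.013
scene red [212. 128.] 2047 ztop 0.128 rect [733.  30.] [55. 22.] 68.9 zmin 0.002
scene red [272. 164.] 233 ztop 0.066 rect [ 594. -122.] [38. 49.] 89.0 zmin 0.013
scene red [268. 195.] 106 ztop 0.047 rect [531. -28.] [32. 24.] 23.9 zmin 0.009
scene green [310. 129.] 241 ztop 0.066 rect [ 586. -323.] [48. 38.] 2.2 zmin 0.009
scene blue [388. 117.] 1706 ztop 0.238 rect [ 352. -317.] [ 56. 550.] 14.5 zmin 0.024
scene blue [226. 241.] 4319 ztop 0.089 rect [517. 185.] [253. 174.] 84.1 zmin 0.081
scene cover [31. 20.] 404 [[1575.  -83.]
 [1592.  -83.]
 [1592.  201.]
 [1575.  201.]] 0.1897050952929666 ((1583.577880859375, 59.00572967529297), (283.73431396484375, 16.931873321533203)
[... 2661 characters left out ...]
6643726036 ((660.938720703125, -224.74900817871094), (371.42156982421875, 156.613037109375), 88.49662780761719)
side cover [360.  96.] 121 [[ 356. -438.]
 [ 438. -513.]
 [ 471. -477.]
 [ 390. -401.]] 0.18793886254878367 ((413.9552001953125, -457.1886291503906), (49.469486236572266, 110.94670104980469), 47.28167724609375)
side z~.09 [302. 202.] 190 ((407.3509216308594, -15.638755798339844), (83.81863403320312, 80.5958251953125), 79.5771484375)
side z~.09 [235. 242.] 608 ((519.1190185546875, 187.80148315429688), (275.5282287597656, 198.3686065673828), 84.42582702636719)
side z~.09 [427. 273.] 168 ((3.327972412109375, 40.3775520324707), (58.35021209716797, 131.1710205078125), 87.63737487792969)
```

```bash
cat >> h.py <<'E'
# caddy frame in world (yaw -5.8 deg); tool orientation: tilt th forward (deg), yaw in deg (camera towards the robot at 180)
CO=np.array([.5095,.1873,0]); CR=R.from_euler('z',-5.8,degrees=True).as_matrix()
def cad(x,y,z): return CO+CR@np.array([x,y,z])/1000
def TR(yaw,th=0): # forward direction = yaw-180
    return (R.from_euler('z',yaw-180,degrees=True)*R.from_euler('y',-th,degrees=True)*R.from_euler('zyx',[180,0,180],degrees=True)).as_matrix()
def plan(wps,start=None):
    if start is None:
        o=robot.observe(); start=(o['tool_pos'],rot(o['tool_rot']))
    p,M=start
    for q,N in wps:
        d=M.T@(np.array(q)-p)/.1; w=R.from_matrix(M.T@N).as_rotvec()
        n=int(np.ceil(max(np.linalg.norm(d)*.1/.0625,np.degrees(np.linalg.norm(w))/10.7)))
        print('BIG' if abs(d).max()>1 else 'ok ',np.round(np.r_[d,w/np.pi],3).tolist(),'rows',n)
        p,M=np.array(q),N
E
python3 - <<'E'
from h import *
print(TR(180,20)[:,2],TR(180,20)[:,0],TR(26.8)-rot(robot.observe()['tool_rot']))
plan([([.25,-.39,.30],TR(26.8)),([.30,-.30,.31],TR(60)),([.36,-.21,.31],TR(100)),([.42,-.12,.30],TR(140)),([.49,-.04,.29],TR(174.2)),([.56,.05,.27],TR(174.2)),([.62,.13,.22],TR(174.2)),(cad(140,0,130),TR(174.2)),(cad(140,0,90),TR(174.2)),(cad(140,0,60),TR(174.2))])
E
```

```text
[ 3.42020143e-01 -1.22464680e-16 -9.39692621e-01] [-9.39692621e-01 -1.22464680e-16 -3.42020143e-01] [[ 1.34770982e-05 -2.65272925e-05  3.70036931e-04]
 [-2.66446031e-05 -1.41671534e-05 -1.12382544e-03]
 [-1.76452987e-04  1.16994670e-03 -6.99955717e-07]]
ok  [0.472, -0.639, -0.737, -0.0, -0.0, 0.0] rows 2
ok  [0.852, -0.578, -0.1, -0.0, -0.0, -0.184] rows 4
BIG [1.079, 0.07, -0.0, 0.0, -0.0, -0.222] rows 4
ok  [0.782, 0.747, 0.1, -0.0, -0.0, -0.222] rows 4
BIG [-0.022, 1.063, 0.1, 0.0, -0.0, -0.19] rows 4
ok  [-0.605, 0.966, 0.2, 0.0, 0.0, 0.0] rows 2
ok  [-0.516, 0.857, 0.5, 0.0, 0.0, 0.0] rows 2
ok  [-0.243, 0.458, 0.9, 0.0, 0.0, 0.0] rows 2
ok  [-0.0, 0.0, 0.4, 0.0, 0.0, 0.0] rows 1
ok  [-0.0, 0.0, 0.3, 0.0, 0.0, 0.0] rows 1
```

>>> move_arm(
  motion=[
    [0.47, -0.64, -0.74, 0, 0, 0],
    [0.47, -0.64, -0.74, 0, 0, 0],
    [0.47, -0.64, -0.74, 0, 0, 0],
  ],
  fingers=-1,
)

```text
time: 0.52
tool_pos: [0.2506, -0.3896, 0.3032]
tool_rot: [3.137, 0.0, 0.47]
contact_force: [-0.1, 0.2, -0.1]
opening: 0.0664
grip_force: 0.0
```

>>> move_arm(
  motion=[
    [0.85, -0.58, -0.1, 0, 0, -0.184],
    [0.85, -0.58, -0.1, 0, 0, -0.184],
    [0.85, -0.58, -0.1, 0, 0, -0.184],
    [0.85, -0.58, -0.1, 0, 0, -0.184],
  ],
)

```text
time: 1.02
tool_pos: [0.2996, -0.3003, 0.3098]
tool_rot: [-3.14, -0.0, 1.045]
contact_force: [0.2, -1.0, -1.1]
opening: 0.0266
grip_force: 0.0
```

>>> move_arm(
  motion=[
    [1, 0.07, 0, 0, 0, -0.222],
    [1, 0.07, 0, 0, 0, -0.222],
    [1, 0.07, 0, 0, 0, -0.222],
    [1, 0.07, 0, 0, 0, -0.222],
  ],
)

```text
time: 1.52
tool_pos: [0.3558, -0.2175, 0.3099]
tool_rot: [-3.141, -0.001, 1.744]
contact_force: [-0.8, 1.2, -0.4]
opening: 0.0004
grip_force: 0.0
```

>>> move_arm(
  motion=[
    [0.78, 0.75, 0.1, 0, 0, -0.222],
    [0.78, 0.75, 0.1, 0, 0, -0.222],
    [0.78, 0.75, 0.1, 0, 0, -0.222],
    [0.78, 0.75, 0.1, 0, 0, -0.222],
  ],
)

```text
time: 2.02
tool_pos: [0.4165, -0.1277, 0.2996]
tool_rot: [-3.141, -0.002, 2.442]
contact_force: [-0.6, -0.5, -0.2]
opening: 0.0004
grip_force: 0.0
```

>>> move_arm(
  motion=[
    [0, 1, 0.1, 0, 0, -0.19],
    [0, 1, 0.1, 0, 0, -0.19],
    [0, 1, 0.1, 0, 0, -0.19],
    [0, 1, 0.1, 0, 0, -0.19],
  ],
)

```text
time: 2.52
tool_pos: [0.4809, -0.0515, 0.2896]
tool_rot: [3.142, -0.002, 3.034]
contact_force: [0.6, -0.2, -0.1]
opening: 0.0005
grip_force: 0.0
```

```bash
python3 - <<'E'
from h import *
N=TR(174.2)
plan([([.56,.04,.27],N),([.625,.13,.20],N),(cad(140,0,130),N),(cad(140,0,88),N)])
E
```

```text
ok  [-0.689, 0.994, 0.195, 0.0, -0.001, -0.002] rows 2
ok  [-0.556, 0.961, 0.7, 0.0, 0.0, 0.0] rows 3
ok  [-0.193, 0.453, 0.7, 0.0, 0.0, 0.0] rows 2
ok  [-0.0, 0.0, 0.42, 0.0, 0.0, 0.0] rows 1
```

>>> move_arm(
  motion=[
    [-0.69, 0.99, 0.2, 0, 0, 0],
    [-0.69, 0.99, 0.2, 0, 0, 0],
    [-0.69, 0.99, 0.2, 0, 0, 0],
  ],
)

```text
time: 2.9
tool_pos: [0.5607, 0.042, 0.2684]
tool_rot: [3.141, -0.003, 3.035]
contact_force: [-0.1, -0.4, -0.2]
opening: 0.0005
grip_force: 0.0
```

>>> move_arm(
  motion=[
    [-0.56, 0.96, 0.7, 0, 0, 0],
    [-0.56, 0.96, 0.7, 0, 0, 0],
    [-0.56, 0.96, 0.7, 0, 0, 0],
  ],
)

```text
time: 3.28
tool_pos: [0.6247, 0.1306, 0.1967]
tool_rot: [-3.14, -0.006, 3.035]
contact_force: [-0.3, -0.5, -0.1]
opening: 0.0004
grip_force: 0.0
```

>>> move_arm(
  motion=[
    [-0.19, 0.45, 0.7, 0, 0, 0],
    [-0.19, 0.45, 0.7, 0, 0, 0],
    [-0.19, 0.45, 0.7, 0, 0, 0],
  ],
)

```text
time: 3.65
tool_pos: [0.6483, 0.1717, 0.13]
tool_rot: [-3.14, -0.002, 3.036]
contact_force: [-0.0, 0.1, 0.9]
opening: 0.0002
grip_force: 0.0
```

>>> move_arm(
  motion=[
    [0, 0, 0.2, 0, 0, 0],
    [0, 0, 0.4, 0, 0, 0],
    [0, 0, 0.5, 0, 0, 0],
    [0, 0, 0.6, 0, 0, 0],
    [0, 0, 0.7, 0, 0, 0],
    [0, 0, 0.7, 0, 0, 0],
  ],
)

```text
time: 4.4
tool_pos: [0.65, 0.172, 0.0629]
tool_rot: [3.141, 0.003, 3.037]
contact_force: [0.7, 0.4, 1.8]
opening: 0.0004
grip_force: 0.9
```

```bash
python3 - <<'E'
from h import *
o=robot.observe();print(o['contact_force'],CR.T@(o['tool_pos']-CO))
c=cam('side');save(c,'press.png');P=cloud(c);h=cv2.cvtColor(c['image'],cv2.COLOR_RGB2HSV).astype(int)
m=(h[...,0]>100)&(h[...,0]<115)&(h[...,1]>150)
q=(P[m]-CO)@CR; q=q[(abs(q[:,1])<.14)&(abs(q[:,0])<.15)&(q[:,2]<.4)]
print(len(q),np.percentile(q,[2,98],axis=0)); print(np.degrees(np.arctan(-np.polyfit(q[:,0],q[:,2],1)[0])))
E
```

```text
[0.73418626 0.37054684 1.80723634] [ 0.14137712 -0.00104447  0.06288976]
2354 [[-0.04655019 -0.11718027  0.09104828]
 [ 0.09228202  0.12687966  0.18732927]]
34.827475775172694
```

```bash
python3 - <<'E'
from h import *
N=TR(174.2)
plan([(cad(140,0,160),N),(cad(110,0,250),N),(cad(15,0,255),N),(cad(-75,0,255),N),(cad(-95,0,160),N),(cad(-61,0,145),N),(cad(-30,0,180),N),(cad(10,0,205),N),(cad(55,0,219),N),(cad(80,0,222),N),(cad(95,0,222),N)])
E
```

```text
ok  [0.01, 0.01, -0.972, 0.0, 0.001, -0.001] rows 2
ok  [0.3, -0.0, -0.9, 0.0, 0.0, 0.0] rows 2
ok  [0.95, -0.0, -0.05, 0.0, 0.0, 0.0] rows 2
ok  [0.9, -0.0, 0.0, 0.0, 0.0, 0.0] rows 2
ok  [0.2, -0.0, 0.95, 0.0, 0.0, 0.0] rows 2
ok  [-0.34, 0.0, 0.15, 0.0, 0.0, 0.0] rows 1
ok  [-0.31, -0.0, -0.35, 0.0, 0.0, 0.0] rows 1
ok  [-0.4, 0.0, -0.25, 0.0, 0.0, 0.0] rows 1
ok  [-0.45, 0.0, -0.14, 0.0, 0.0, 0.0] rows 1
ok  [-0.25, -0.0, -0.03, 0.0, 0.0, 0.0] rows 1
ok  [-0.15, 0.0, -0.0, 0.0, 0.0, 0.0] rows 1
```

>>> move_arm(
  motion=[
    [0, 0, -0.97, 0, 0, 0],
    [0, 0, -0.97, 0, 0, 0],
    [0, 0, -0.97, 0, 0, 0],
  ],
)

```text
time: 4.82
tool_pos: [0.6508, 0.1727, 0.1625]
tool_rot: [3.14, 0.008, 3.037]
contact_force: [0.0, -0.0, -0.5]
opening: 0.0005
grip_force: 0.0
```

>>> move_arm(
  motion=[
    [0.3, 0, -0.9, 0, 0, 0],
    [0.3, 0, -0.9, 0, 0, 0],
  ],
)

```text
time: 5.08
tool_pos: [0.6187, 0.1757, 0.2498]
tool_rot: [3.141, 0.001, 3.037]
contact_force: [0.0, 0.3, -0.2]
opening: 0.0006
grip_force: 0.0
```

>>> move_arm(
  motion=[
    [0.95, 0, -0.05, 0, 0, 0],
    [0.95, 0, -0.05, 0, 0, 0],
  ],
)

```text
time: 5.32
tool_pos: [0.5218, 0.1856, 0.2524]
tool_rot: [-3.141, -0.002, 3.038]
contact_force: [-0.1, -0.2, 0.7]
opening: 0.0005
grip_force: 0.0
```

>>> move_arm(
  motion=[
    [0.9, 0, 0, 0, 0, 0],
    [0.9, 0, 0, 0, 0, 0],
    [0.9, 0, 0, 0, 0, 0],
  ],
)

```text
time: 5.7
tool_pos: [0.4333, 0.1951, 0.2527]
tool_rot: [-3.141, -0.001, 3.039]
contact_force: [0.5, -0.1, 0.1]
opening: 0.0006
grip_force: 0.0
```

>>> move_arm(
  motion=[
    [0.2, 0, 0.5, 0, 0, 0],
    [0.2, 0, 0.95, 0, 0, 0],
    [0.2, 0, 0.95, 0, 0, 0],
  ],
)

```text
time: 6.08
tool_pos: [0.414, 0.1963, 0.1551]
tool_rot: [-3.139, -0.006, 3.037]
contact_force: [0.3, -0.5, 1.0]
opening: 0.0003
grip_force: 0.0
```

>>> move_arm(
  motion=[
    [-0.34, 0, 0.15, 0, 0, 0],
    [-0.34, 0, 0.15, 0, 0, 0],
  ],
)

```text
time: 6.32
tool_pos: [0.449, 0.1937, 0.1431]
tool_rot: [-3.141, -0.004, 3.037]
contact_force: [-5.7, 2.0, 3.0]
opening: 0.0004
grip_force: 3.0
```

>>> move_arm(
  motion=[
    [-0.15, 0, -0.18, 0, 0, 0],
    [-0.31, 0, -0.35, 0, 0, 0],
    [-0.5, 0, -0.48, 0, 0, 0],
    [-0.71, 0, -0.6, 0, 0, 0],
    [-0.93, 0, -0.67, 0, 0, 0],
    [-0.93, 0, -0.67, 0, 0, 0],
  ],
)

```text
time: 7.08
tool_pos: [0.5438, 0.1836, 0.2115]
tool_rot: [3.141, 0.004, 3.036]
contact_force: [-0.1, -0.1, 0.1]
opening: 0.0005
grip_force: 0.0
```

```bash
python3 - <<'E'
from h import *
N=TR(174.2)
o=robot.observe();print(o['time'],o['contact_force'],CR.T@(o['tool_pos']-CO))
plan([(cad(55,0,219),N),(cad(80,0,222),N),(cad(95,0,222),N)])
E
```

```text
7.075 [-0.08438878 -0.06425464  0.10607219] [ 0.03449233 -0.00025693  0.21147924]
ok  [-0.205, 0.003, -0.074, 0.0, 0.001, -0.001] rows 1
ok  [-0.25, -0.0, -0.03, 0.0, 0.0, 0.0] rows 1
ok  [-0.15, 0.0, -0.0, 0.0, 0.0, 0.0] rows 1
```

>>> move_arm(
  motion=[
    [-0.15, 0, -0.07, 0, 0, 0],
    [-0.3, 0, -0.1, 0, 0, 0],
    [-0.45, 0, -0.1, 0, 0, 0],
    [-0.55, 0, -0.1, 0, 0, 0],
    [-0.61, 0, -0.1, 0, 0, 0],
    [-0.61, 0, -0.1, 0, 0, 0],
  ],
)

```text
time: 7.82
tool_pos: [0.6022, 0.1776, 0.2196]
tool_rot: [-3.141, -0.0, 3.037]
contact_force: [-0.0, 0.2, 1.0]
opening: 0.0004
grip_force: 0.0
```

```bash
python3 - <<'E'
from h import *
o=robot.observe();print(o['contact_force'],CR.T@(o['tool_pos']-CO))
c=cam('side');save(c,'up.png');P=cloud(c);h=cv2.cvtColor(c['image'],cv2.COLOR_RGB2HSV).astype(int)
m=(h[...,0]>100)&(h[...,0]<115)&(h[...,1]>150)
q=(P[m]-CO)@CR; q=q[(abs(q[:,1])<.14)&(abs(q[:,0])<.2)&(q[:,2]<.4)]
print(len(q),np.percentile(q,[2,50,98],axis=0)); print(np.polyfit(q[:,2],q[:,0],1))
E
```

```text
[-0.01245285  0.19917425  1.00122905] [ 0.09318466 -0.00033059  0.2195827 ]
2123 [[ 0.09761735 -0.11720816  0.09358038]
 [ 0.10298755  0.0296028   0.16304015]
 [ 0.10868159  0.12717984  0.25646655]]
[0.04808477 0.09508884]
```

View pics/up.png

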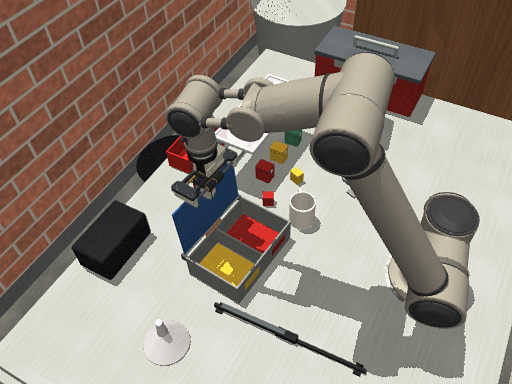

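```bash
python3 - <<'E'
from h import *
N=TR(174.2);F=TR(178.5,20); m=TR(176.5,10)
plan([(cad(5,0,235),N),([.47,.11,.25],N),([.46,.015,.25],m),([.465,-.08,.25],m),([.49,-.165,.24],F),([.53,-.221,.183],F),([.5503,-.221,.128],F),([.5845,-.2215,.034],F)])
E
```

```text
ok  [0.88, 0.0, -0.154, -0.0, -0.0, -0.001] rows 2
ok  [0.365, -0.809, -0.15, 0.0, 0.0, 0.0] rows 2
ok  [0.003, -0.955, 0.0, -0.001, -0.056, -0.013] rows 2
ok  [-0.106, -0.945, 0.019, 0.0, 0.0, 0.0] rows 2
ok  [-0.279, -0.833, 0.151, -0.003, -0.056, -0.011] rows 2
ok  [-0.195, -0.549, 0.677, 0.0, 0.0, 0.0] rows 2
ok  [-0.003, 0.005, 0.586, 0.0, 0.0, 0.0] rows 1
BIG [0.0, 0.004, 1.0, 0.0, 0.0, 0.0] rows 2
```

>>> move_arm(
  motion=[
    [0.88, 0, -0.15, 0, 0, 0],
    [0.88, 0, -0.15, 0, 0, 0],
  ],
)

```text
time: 8.12
tool_pos: [0.512, 0.1871, 0.2347]
tool_rot: [-3.141, -0.001, 3.038]
contact_force: [-0.6, -0.1, 0.5]
opening: 0.0004
grip_force: 0.0
```

>>> move_arm(
  motion=[
    [0.37, -0.81, -0.15, 0, 0, 0],
    [0.37, -0.81, -0.15, 0, 0, 0],
  ],
)

```text
time: 8.38
tool_pos: [0.4676, 0.1089, 0.2505]
tool_rot: [-3.141, 0.001, 3.038]
contact_force: [0.1, -0.2, 0.1]
opening: 0.0007
grip_force: 0.0
```

>>> move_arm(
  motion=[
    [0, -0.95, 0, 0, -0.056, -0.013],
    [0, -0.95, 0, 0, -0.056, -0.013],
  ],
  fingers=0.43,
)

```text
time: 8.62
tool_pos: [0.4555, 0.0146, 0.2488]
tool_rot: [-3.137, 0.175, 3.079]
contact_force: [0.4, -0.2, -0.4]
opening: 0.016
grip_force: 0.0
```

>>> move_arm(
  motion=[
    [-0.11, -0.95, 0.02, 0, 0, 0],
    [-0.11, -0.95, 0.02, 0, 0, 0],
  ],
)

```text
time: 8.88
tool_pos: [0.4642, -0.0821, 0.2505]
tool_rot: [-3.137, 0.177, 3.078]
contact_force: [-0.8, -0.8, -0.3]
opening: 0.036
grip_force: 0.0
```

>>> move_arm(
  motion=[
    [-0.28, -0.83, 0.15, 0, -0.056, -0.011],
    [-0.28, -0.83, 0.15, 0, -0.056, -0.011],
    [-0.28, -0.83, 0.15, 0, -0.056, -0.011],
  ],
)

```text
time: 9.25
tool_pos: [0.4891, -0.1663, 0.2402]
tool_rot: [-3.128, 0.351, 3.113]
contact_force: [0.1, -0.4, 0.0]
opening: 0.0639
grip_force: 0.0
```

```bash
python3 - <<'E'
from h import *
F=TR(178.5,20)
print(robot.observe()['opening'])
plan([([.53,-.221,.183],F),([.5503,-.221,.128],F),([.5845,-.2215,.034],F)])
E
```

```text
0.06392494650926564
ok  [-0.202, -0.526, 0.69, -0.005, 0.001, -0.001] rows 2
ok  [-0.003, 0.005, 0.586, 0.0, 0.0, 0.0] rows 1
BIG [0.0, 0.004, 1.0, 0.0, 0.0, 0.0] rows 2
```

>>> move_arm(
  motion=[
    [-0.2, -0.53, 0.69, -0.005, 0, 0],
    [-0.2, -0.53, 0.69, -0.005, 0, 0],
    [-0.2, -0.53, 0.69, -0.005, 0, 0],
  ],
)

```text
time: 9.62
tool_pos: [0.5302, -0.2188, 0.1818]
tool_rot: [3.137, 0.349, 3.116]
contact_force: [0.3, -0.5, 0.2]
opening: 0.0658
grip_force: 0.0
```

>>> move_arm(
  motion=[
    [0, 0, 0.59, 0, 0, 0],
    [0, 0, 0.59, 0, 0, 0],
  ],
)

```text
time: 9.88
tool_pos: [0.5492, -0.217, 0.1247]
tool_rot: [3.134, 0.345, 3.117]
contact_force: [0.2, 0.5, 0.4]
opening: 0.0658
grip_force: 0.0
```

>>> move_arm(
  motion=[
    [0, 0, 0.35, 0, 0, 0],
    [0, 0, 0.7, 0, 0, 0],
    [0, 0, 0.7, 0, 0, 0],
  ],
)

```text
time: 10.25
tool_pos: [0.5746, -0.2192, 0.0627]
tool_rot: [3.138, 0.35, 3.117]
contact_force: [-0.3, 0.5, 0.0]
opening: 0.0659
grip_force: 0.0
```

```bash
python3 - <<'E'
from h import *
F=TR(178.5,20)
plan([([.5845,-.2215,.034],F)])
c=cam('side');save(c,'pre.png');cv2.imwrite('pics/pre.png',cv2.resize(c['image'][60:220,180:380,::-1],None,fx=3.5,fy=3.5))
E
```

```text
ok  [0.005, -0.022, 0.304, 0.001, 0.0, 0.001] rows 1
```

View pics/pre.png

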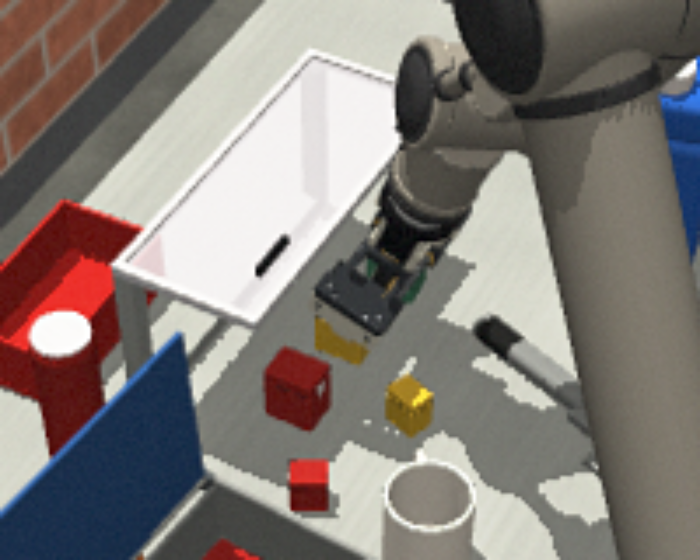

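The crop shows the gripper just in front of the cover, straddling the yellow case at (345,335), and the flap still upright.

>>> move_arm(
  motion=[
    [0, -0.02, 0.15, 0, 0, 0],
    [0, -0.02, 0.3, 0, 0, 0],
    [0, -0.02, 0.3, 0, 0, 0],
  ],
)

```text
time: 10.68
tool_pos: [0.5848, -0.2224, 0.0329]
tool_rot: [3.138, 0.35, 3.116]
contact_force: [-0.2, 0.5, 0.5]
opening: 0.0657
grip_force: 0.0
```

>>> move_arm(
  motion=[
    [0, 0, 0, 0, 0, 0],
    [0, 0, 0, 0, 0, 0],
    [0, 0, 0, 0, 0, 0],
    [0, 0, 0, 0, 0, 0],
    [0, 0, 0, 0, 0, 0],
  ],
  fingers=-1,
  newtons=25,
)

```text
time: 11.3
tool_pos: [0.5853, -0.2231, 0.0343]
tool_rot: [3.14, 0.352, 3.116]
contact_force: [-0.1, -0.9, 2.7]
opening: 0.0401
grip_force: 25.0
```

```bash
python3 - <<'E'
from h import *
F=TR(178.5,20);G=TR(174.2,20); o=robot.observe(); p=o['tool_pos']; print(p,o['grip_force'],o['opening'])
off=np.array([-.0075,0,.029])  # TCP rel case bottom centre, when picked
B=CR@np.array([-.0075,0,.034]) 
bay=cad(0,67.5,0); print(bay+B)
plan([([p[0],p[1],p[2]+.02],F),([p[0]-.07,p[1],p[2]+.06],F),([.47,-.16,.16],F),([.46,-.07,.21],F),([.46,.025,.215],G),([.47,.12,.215],G),([.485,.20,.205],G),(bay+B+[0,0,.10],G),(bay+B+[0,0,.008],G),(bay+B,G)])
E
```

```text
[ 0.58529981 -0.2230838   0.03431799] 24.957007616758347 0.04013796113827848
[0.50885969 0.25521237 0.034     ]
ok  [-0.069, 0.0, -0.188, 0.001, 0.001, 0.0] rows 1
ok  [0.521, -0.018, -0.615, 0.0, 0.0, 0.0] rows 2
ok  [0.216, 0.619, -0.778, 0.0, 0.0, 0.0] rows 2
ok  [-0.055, 0.897, -0.512, 0.0, 0.0, 0.0] rows 2
ok  [0.006, 0.95, -0.055, 0.008, 0.0, 0.022] rows 2
ok  [-0.003, 0.955, 0.001, 0.0, 0.0, 0.0] rows 2
ok  [-0.03, 0.811, 0.117, 0.0, 0.0, 0.0] rows 2
ok  [0.072, 0.573, 0.729, 0.0, 0.0, 0.0] rows 2
ok  [0.315, 0.0, 0.865, 0.0, 0.0, 0.0] rows 2
ok  [0.027, 0.0, 0.075, 0.0, 0.0, 0.0] rows 1
```

>>> move_arm(
  motion=[
    [-0.07, 0, -0.19, 0, 0, 0],
    [-0.07, 0, -0.19, 0, 0, 0],
  ],
)

```text
time: 11.55
tool_pos: [0.5857, -0.2231, 0.0552]
tool_rot: [3.14, 0.353, 3.117]
contact_force: [0.5, -0.6, -1.8]
opening: 0.0397
grip_force: 25.0
```

>>> move_arm(
  motion=[
    [0.52, 0, -0.62, 0, 0, 0],
    [0.52, 0, -0.62, 0, 0, 0],
  ],
)

```text
time: 11.8
tool_pos: [0.5128, -0.2204, 0.0942]
tool_rot: [3.138, 0.35, 3.115]
contact_force: [0.3, -0.7, -1.7]
opening: 0.0397
grip_force: 25.0
```

>>> move_arm(
  motion=[
    [0.22, 0.62, -0.78, 0, 0, 0],
    [0.22, 0.62, -0.78, 0, 0, 0],
  ],
)

```text
time: 12.05
tool_pos: [0.4681, -0.1571, 0.1608]
tool_rot: [3.139, 0.351, 3.116]
contact_force: [0.2, -0.1, -0.7]
opening: 0.04
grip_force: 25.0
```

>>> move_arm(
  motion=[
    [-0.05, 0.9, -0.51, 0, 0, 0],
    [-0.05, 0.9, -0.51, 0, 0, 0],
  ],
)

```text
time: 12.3
tool_pos: [0.4581, -0.0665, 0.2111]
tool_rot: [3.139, 0.353, 3.116]
contact_force: [0.2, 0.1, -2.0]
opening: 0.0399
grip_force: 25.0
```

>>> move_arm(
  motion=[
    [0, 0.95, -0.06, 0.008, 0, 0.022],
    [0, 0.95, -0.06, 0.008, 0, 0.022],
  ],
)

```text
time: 12.55
tool_pos: [0.4587, 0.0287, 0.2162]
tool_rot: [3.139, 0.353, 3.041]
contact_force: [0.1, -0.8, -1.3]
opening: 0.0401
grip_force: 25.0
```

>>> move_arm(
  motion=[
    [0, 0.95, 0, 0, 0, 0],
    [0, 0.95, 0, 0, 0, 0],
  ],
)

```text
time: 12.8
tool_pos: [0.4678, 0.1246, 0.2159]
tool_rot: [3.138, 0.352, 3.045]
contact_force: [1.2, 0.7, -2.2]
opening: 0.0399
grip_force: 25.0
```

>>> move_arm(
  motion=[
    [-0.03, 0.81, 0.12, 0, 0, 0],
    [-0.03, 0.81, 0.12, 0, 0, 0],
  ],
)

```text
time: 13.05
tool_pos: [0.4827, 0.205, 0.2051]
tool_rot: [3.138, 0.351, 3.046]
contact_force: [0.3, -1.3, -0.9]
opening: 0.0401
grip_force: 25.0
```

>>> move_arm(
  motion=[
    [0.07, 0.57, 0.73, 0, 0, 0],
    [0.07, 0.57, 0.73, 0, 0, 0],
    [0.07, 0.57, 0.73, 0, 0, 0],
  ],
)

```text
time: 13.42
tool_pos: [0.5058, 0.2574, 0.1324]
tool_rot: [3.141, 0.347, 3.045]
contact_force: [0.2, 0.2, -0.8]
opening: 0.0396
grip_force: 25.0
```

```bash
python3 - <<'E'
from h import *
G=TR(174.2,20); o=robot.observe(); print(o['grip_force'],o['opening'],o['tool_rot'])
B=CR@np.array([-.0075,0,.0393]);bay=cad(0,67.5,0)
plan([(bay+B+[0,0,.05],G),(bay+B+[0,0,.006],G),(bay+B+[0,0,.0],G)])
c=cam('side');cv2.imwrite('pics/bay.png',cv2.resize(c['image'][120:320,140:340,::-1],None,fx=3,fy=3))
E
```

```text
24.957282096147537 0.0395604179868709 [3.14136401 0.34693086 3.04523859]
ok  [0.116, -0.019, 0.416, 0.001, -0.001, 0.001] rows 1
ok  [0.15, 0.0, 0.413, 0.0, 0.0, 0.0] rows 1
ok  [0.021, 0.0, 0.056, 0.0, 0.0, 0.0] rows 1
```

View pics/bay.png

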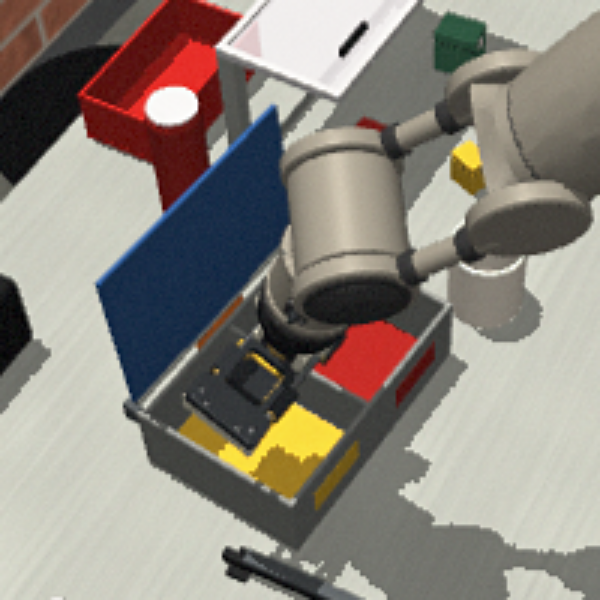

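The crop shows the gripper over the yellow bay at (245,390), inside the rims, with the flap upright behind it.

>>> move_arm(
  motion=[
    [0.12, -0.02, 0.42, 0, 0, 0],
    [0.12, -0.02, 0.42, 0, 0, 0],
  ],
)

```text
time: 13.72
tool_pos: [0.5083, 0.2528, 0.0902]
tool_rot: [-3.141, 0.347, 3.042]
contact_force: [0.9, -0.7, -1.4]
opening: 0.04
grip_force: 25.0
```

>>> move_arm(
  motion=[
    [0.06, 0, 0.16, 0, 0, 0],
    [0.12, 0, 0.32, 0, 0, 0],
    [0.14, 0, 0.38, 0, 0, 0],
    [0.15, 0, 0.42, 0, 0, 0],
    [0.15, 0, 0.42, 0, 0, 0],
  ],
)

```text
time: 14.35
tool_pos: [0.5107, 0.2545, 0.0479]
tool_rot: [3.139, 0.352, 3.042]
contact_force: [-0.2, -0.4, -1.0]
opening: 0.0397
grip_force: 25.0
```

```bash
python3 - <<'E'
from h import *
G=TR(174.2,20); o=robot.observe(); print(o['contact_force'])
B=CR@np.array([-.0075,0,.0393]);bay=cad(0,67.5,0)
plan([(bay+B+[0,0,.0],G)])
E
```

```text
[-0.24435958 -0.37108213 -1.00361233]
ok  [0.048, 0.005, 0.074, 0.001, 0.001, 0.001] rows 1
```

>>> move_arm(
  motion=[
    [0.01, 0, 0.03, 0, 0, 0],
    [0.02, 0, 0.055, 0, 0, 0],
    [0.025, 0, 0.07, 0, 0, 0],
    [0.029, 0, 0.08, 0, 0, 0],
    [0.029, 0, 0.08, 0, 0, 0],
  ],
)

```text
time: 14.98
tool_pos: [0.5102, 0.2544, 0.0393]
tool_rot: [3.139, 0.352, 3.043]
contact_force: [-5.0, -2.0, 7.7]
opening: 0.0396
grip_force: 25.0
```

>>> move_arm(
  motion=[
    [0, 0, 0, 0, 0, 0],
    [0, 0, 0, 0, 0, 0],
    [0, 0, 0, 0, 0, 0],
  ],
  fingers=0.26,
)

```text
time: 15.35
tool_pos: [0.5104, 0.2545, 0.0385]
tool_rot: [3.139, 0.351, 3.043]
contact_force: [-0.1, -1.3, -0.3]
opening: 0.0575
grip_force: 0.0
```

```bash
python3 - <<'E'
from h import *
G=TR(174.2,20);F=TR(178.5,20); o=robot.observe(); print(o['opening'],o['contact_force'])
p=o['tool_pos']; T=np.array([.5865,-.121,.0343])
plan([(p-.09*G[:,2],G),(p+[-.045,-.05,.165],G),([.455,.115,.225],G),([.455,.02,.225],G),([.47,-.07,.22],F),([.515,-.121,.16],F),(T-.07*F[:,2],F),(T,F)])
E
```

```text
0.05746888203590603 [-0.09266888 -1.27177076 -0.27197182]
ok  [-0.002, 0.003, -0.9, 0.001, 0.001, 0.001] rows 2
ok  [-0.191, -0.543, -0.786, 0.0, 0.0, 0.0] rows 2
ok  [-0.061, -0.901, -0.206, 0.0, 0.0, 0.0] rows 2
ok  [-0.09, -0.945, 0.033, 0.0, 0.0, 0.0] rows 2
ok  [-0.209, -0.88, 0.129, -0.008, -0.0, -0.022] rows 2
ok  [-0.23, -0.498, 0.722, 0.0, 0.0, 0.0] rows 2
ok  [-0.242, 0.019, 0.726, 0.0, 0.0, 0.0] rows 2
ok  [0.0, -0.0, 0.7, 0.0, 0.0, 0.0] rows 2
```

>>> move_arm(
  motion=[
    [0, 0, -0.45, 0, 0, 0],
    [0, 0, -0.9, 0, 0, 0],
    [0, 0, -0.9, 0, 0, 0],
  ],
)

```text
time: 15.72
tool_pos: [0.4804, 0.2584, 0.1263]
tool_rot: [3.136, 0.357, 3.042]
contact_force: [0.3, 0.5, 0.2]
opening: 0.058
grip_force: 0.0
```

>>> move_arm(
  motion=[
    [-0.19, -0.54, -0.79, 0, 0, 0],
    [-0.19, -0.54, -0.79, 0, 0, 0],
  ],
)

```text
time: 15.98
tool_pos: [0.4648, 0.2035, 0.2041]
tool_rot: [3.14, 0.351, 3.043]
contact_force: [0.6, -0.3, -1.0]
opening: 0.0582
grip_force: 0.0
```

>>> move_arm(
  motion=[
    [-0.06, -0.9, -0.2, 0, 0, 0],
    [-0.06, -0.9, -0.2, 0, 0, 0],
  ],
  fingers=0.43,
)

```text
time: 16.23
tool_pos: [0.4544, 0.1129, 0.2242]
tool_rot: [3.14, 0.351, 3.042]
contact_force: [-0.1, 0.5, -0.2]
opening: 0.0653
grip_force: 0.0
```

>>> move_arm(
  motion=[
    [-0.09, -0.95, 0.03, 0, 0, 0],
    [-0.09, -0.95, 0.03, 0, 0, 0],
  ],
)

```text
time: 16.48
tool_pos: [0.4545, 0.017, 0.2236]
tool_rot: [3.14, 0.351, 3.041]
contact_force: [-0.5, -0.0, 0.4]
opening: 0.066
grip_force: 0.0
```

>>> move_arm(
  motion=[
    [-0.21, -0.88, 0.13, -0.008, 0, -0.022],
    [-0.21, -0.88, 0.13, -0.008, 0, -0.022],
  ],
)

```text
time: 16.73
tool_pos: [0.4703, -0.0729, 0.2183]
tool_rot: [3.139, 0.351, 3.115]
contact_force: [0.5, 0.4, 0.1]
opening: 0.0656
grip_force: 0.0
```

>>> move_arm(
  motion=[
    [-0.23, -0.5, 0.72, 0, 0, 0],
    [-0.23, -0.5, 0.72, 0, 0, 0],
    [-0.23, -0.5, 0.72, 0, 0, 0],
  ],
)

```text
time: 17.1
tool_pos: [0.5148, -0.1225, 0.1567]
tool_rot: [3.137, 0.347, 3.113]
contact_force: [0.1, 0.5, -0.4]
opening: 0.0653
grip_force: 0.0
```

```bash
python3 - <<'E'
from h import *
F=TR(178.5,20); print(robot.observe()['opening'])
T=np.array([.5865,-.121,.0343])
plan([(T-.07*F[:,2],F),(T,F)])
c=cam('side');P=cloud(c);h=cv2.cvtColor(c['image'],cv2.COLOR_RGB2HSV).astype(int)
m=(h[...,0]>20)&(h[...,0]<32)&(h[...,1]>150)
q=(P[m]-CO)@CR*1000; q=q[(abs(q[:,0])<85)&(q[:,1]>3)&(q[:,1]<130)]; t=q[q[:,2]>58]; print(len(t),cv2.minAreaRect(t[:,:2].astype(np.float32)),np.percentile(t[:,2],[5,50,95]))
E
```

```text
0.0653003511014245
ok  [-0.256, 0.032, 0.694, 0.001, -0.001, -0.001] rows 2
ok  [0.0, -0.0, 0.7, 0.0, 0.0, 0.0] rows 2
239 ((3.490478515625, 70.22178649902344), (54.723899841308594, 43.15131759643555), 0.10283958166837692) [61.23857061 66.80905504 70.68149514]
```

Yellow stands at its bay's centre with its top at 67 mm, as it should. Now red.

>>> move_arm(
  motion=[
    [-0.26, 0.03, 0.69, 0, 0, 0],
    [-0.26, 0.03, 0.69, 0, 0, 0],
    [-0.26, 0.03, 0.69, 0, 0, 0],
  ],
)

```text
time: 17.52
tool_pos: [0.5634, -0.1187, 0.1038]
tool_rot: [3.139, 0.351, 3.118]
contact_force: [-0.8, 0.7, -0.4]
opening: 0.0657
grip_force: 0.0
```

>>> move_arm(
  motion=[
    [0, 0, 0.25, 0, 0, 0],
    [0, 0, 0.5, 0, 0, 0],
    [0, 0, 0.7, 0, 0, 0],
    [0, 0, 0.7, 0, 0, 0],
  ],
)

```text
time: 18.02
tool_pos: [0.5874, -0.1198, 0.0388]
tool_rot: [3.139, 0.352, 3.117]
contact_force: [-0.0, -0.7, 0.1]
opening: 0.0654
grip_force: 0.0
```

>>> move_arm(
  motion=[
    [0, 0, 0, 0, 0, 0],
    [0, 0, 0, 0, 0, 0],
    [0, 0, 0, 0, 0, 0],
    [0, 0, 0, 0, 0, 0],
    [0, 0, 0, 0, 0, 0],
  ],
  fingers=-1,
  newtons=25,
)

```text
time: 18.65
tool_pos: [0.5884, -0.1206, 0.0391]
tool_rot: [3.14, 0.354, 3.116]
contact_force: [-2.8, -2.1, 6.6]
opening: 0.04
grip_force: 24.9
```

```bash
python3 - <<'E'
from h import *
F=TR(178.5,20);G=TR(174.2,20); o=robot.observe(); p=o['tool_pos']; print(p,o['grip_force'],o['opening'])
B=CR@np.array([-.0075,0,p[2]+.005]) 
bay=cad(0,-67.5,0); print(bay+B)
plan([(p+[0,0,.02],F),(p+[-.07,0,.07],F),([.465,-.06,.17],F),([.455,.03,.215],G),([.47,.105,.20],G),(bay+B+[-.01,0,.09],G),(bay+B+[0,0,.01],G)])
E
```

```text
[ 0.58840278 -0.12063803  0.03907088] 24.9055056553334 0.040032712515517
[0.49521709 0.12090347 0.04407088]
ok  [-0.069, 0.0, -0.188, 0.0, 0.001, 0.0] rows 1
ok  [0.487, -0.018, -0.709, 0.0, 0.0, 0.0] rows 2
ok  [0.308, 0.592, -0.761, 0.0, 0.0, 0.0] rows 2
ok  [-0.038, 0.897, -0.465, 0.008, 0.0, 0.022] rows 2
ok  [-0.018, 0.761, 0.166, 0.0, 0.0, 0.0] rows 2
ok  [0.098, 0.174, 0.666, 0.0, 0.0, 0.0] rows 2
ok  [0.18, 0.01, 0.786, 0.0, 0.0, 0.0] rows 2
```

>>> move_arm(
  motion=[
    [-0.07, 0, -0.19, 0, 0, 0],
    [-0.07, 0, -0.19, 0, 0, 0],
  ],
)

```text
time: 18.9
tool_pos: [0.5885, -0.1204, 0.0592]
tool_rot: [3.14, 0.354, 3.117]
contact_force: [-0.3, 0.2, -1.1]
opening: 0.0402
grip_force: 24.9
```

>>> move_arm(
  motion=[
    [0.49, 0, -0.71, 0, 0, 0],
    [0.49, 0, -0.71, 0, 0, 0],
  ],
)

```text
time: 19.15
tool_pos: [0.5151, -0.1178, 0.1073]
tool_rot: [3.138, 0.349, 3.116]
contact_force: [-0.5, 0.0, -1.1]
opening: 0.0398
grip_force: 24.9
```

>>> move_arm(
  motion=[
    [0.31, 0.59, -0.76, 0, 0, 0],
    [0.31, 0.59, -0.76, 0, 0, 0],
  ],
)

```text
time: 19.4
tool_pos: [0.4618, -0.0572, 0.1688]
tool_rot: [3.139, 0.35, 3.116]
contact_force: [1.3, 0.0, -1.5]
opening: 0.04
grip_force: 24.9
```

>>> move_arm(
  motion=[
    [-0.04, 0.9, -0.47, 0.008, 0, 0.022],
    [-0.04, 0.9, -0.47, 0.008, 0, 0.022],
  ],
)

```text
time: 19.65
tool_pos: [0.4526, 0.0328, 0.2145]
tool_rot: [3.139, 0.351, 3.04]
contact_force: [1.6, 0.4, -1.8]
opening: 0.0397
grip_force: 24.9
```

>>> move_arm(
  motion=[
    [-0.02, 0.76, 0.17, 0, 0, 0],
    [-0.02, 0.76, 0.17, 0, 0, 0],
    [-0.02, 0.76, 0.17, 0, 0, 0],
  ],
)

```text
time: 20.02
tool_pos: [0.4678, 0.1082, 0.1981]
tool_rot: [3.139, 0.349, 3.046]
contact_force: [-0.3, -0.4, -1.1]
opening: 0.0399
grip_force: 24.9
```

>>> move_arm(
  motion=[
    [0.1, 0.17, 0.67, 0, 0, 0],
    [0.1, 0.17, 0.67, 0, 0, 0],
    [0.1, 0.17, 0.67, 0, 0, 0],
  ],
)

```text
time: 20.4
tool_pos: [0.4838, 0.1216, 0.1331]
tool_rot: [3.14, 0.35, 3.042]
contact_force: [0.1, -1.0, -0.6]
opening: 0.0396
grip_force: 24.9
```

```bash
python3 - <<'E'
from h import *
G=TR(174.2,20); o=robot.observe(); print(o['opening'],o['tool_rot'])
B=CR@np.array([-.0075,0,.0441]);bay=cad(0,-67.5,0)
plan([(bay+B+[0,0,.01],G),(bay+B+[0,0,.0],G)])
c=cam('side');P=cloud(c);h=cv2.cvtColor(c['image'],cv2.COLOR_RGB2HSV).astype(int)
m=((h[...,0]<6)|(h[...,0]>174))&(h[...,1]>150)
q=(P[m]-CO)@CR*1000; q=q[(abs(q[:,0])<85)&(q[:,1]>-130)&(q[:,1]<0)]; t=q[q[:,2]>75];print(len(t), np.percentile(t,[2,50,98],axis=0) if len(t) else '')
cv2.imwrite('pics/bay2.png',cv2.resize(c['image'][120:320,140:340,::-1],None,fx=3,fy=3))
E
```

```text
0.03963634795919426 [3.1397098  0.35031218 3.04194189]
ok  [0.163, 0.003, 0.782, 0.001, 0.0, 0.0] rows 2
ok  [0.034, 0.0, 0.094, 0.0, 0.0, 0.0] rows 1
10 [[-61.17895196 -85.37354379 111.1019497 ]
 [-31.60266074 -81.92907143 156.34631342]
 [-19.45306166 -41.46775728 214.66842889]]
```

View pics/bay2.png

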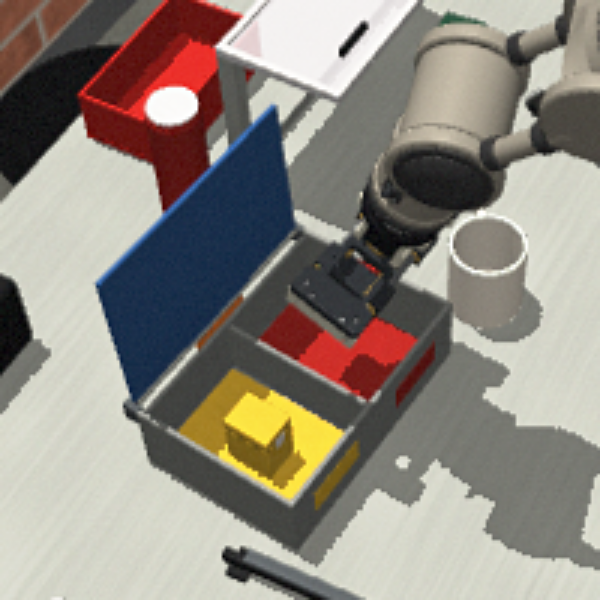

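The crop shows the yellow case upright at (260,430), the red case over its bay and the flap upright.

>>> move_arm(
  motion=[
    [0.08, 0, 0.4, 0, 0, 0],
    [0.12, 0, 0.6, 0, 0, 0],
    [0.15, 0, 0.72, 0, 0, 0],
    [0.16, 0, 0.78, 0, 0, 0],
    [0.16, 0, 0.78, 0, 0, 0],
  ],
)

```text
time: 21.08
tool_pos: [0.4961, 0.1214, 0.0549]
tool_rot: [3.139, 0.353, 3.042]
contact_force: [-0.3, 0.5, -1.1]
opening: 0.0399
grip_force: 24.9
```

```bash
python3 - <<'E'
from h import *
o=robot.observe(); print((o['tool_pos'][2]-.0441)*10*np.array([.342,.94]), o['contact_force'])
E
```

```text
[0.03697169 0.10161809] [-0.27596569  0.54462429 -1.13636113]
```

>>> move_arm(
  motion=[
    [0.02, 0, 0.05, 0, 0, 0],
    [0.027, 0, 0.075, 0, 0, 0],
    [0.033, 0, 0.09, 0, 0, 0],
    [0.036, 0, 0.1, 0, 0, 0],
    [0.036, 0, 0.1, 0, 0, 0],
  ],
)

```text
time: 21.7
tool_pos: [0.4956, 0.1215, 0.044]
tool_rot: [3.139, 0.352, 3.043]
contact_force: [-2.9, -0.6, 5.5]
opening: 0.0398
grip_force: 24.9
```

>>> move_arm(
  motion=[
    [0, 0, 0, 0, 0, 0],
    [0, 0, 0, 0, 0, 0],
    [0, 0, 0, 0, 0, 0],
  ],
  fingers=0.26,
)

```text
time: 22.08
tool_pos: [0.4958, 0.1216, 0.0436]
tool_rot: [3.139, 0.352, 3.043]
contact_force: [-0.2, 0.2, -0.2]
opening: 0.0578
grip_force: 0.0
```

>>> move_arm(
  motion=[
    [0, 0, -0.45, 0, 0, 0],
    [0, 0, -0.9, 0, 0, 0],
    [0, 0, -0.9, 0, 0, 0],
  ],
)

```text
time: 22.45
tool_pos: [0.4659, 0.1249, 0.1311]
tool_rot: [3.137, 0.357, 3.042]
contact_force: [0.8, -0.2, -0.1]
opening: 0.0579
grip_force: 0.0
```

```bash
python3 - <<'E'
from h import *
N=TR(174.2); o=robot.observe(); print(CR.T@(o['tool_pos']-CO))
plan([(cad(-45,-45,225),TR(174.2,10)),(cad(-30,-10,310),N),(cad(60,0,312),N),(cad(145,0,312),N),(cad(145,0,240),N)])
c=cam('side');P=cloud(c);h=cv2.cvtColor(c['image'],cv2.COLOR_RGB2HSV).astype(int)
m=((h[...,0]<6)|(h[...,0]>174))&(h[...,1]>150)
q=(P[m]-CO)@CR*1000; q=q[(abs(q[:,0])<85)&(q[:,1]>-130)&(q[:,1]<0)]; t=q[(q[:,2]>58)&(q[:,2]<75)];print(len(t),np.percentile(t,[3,50,97],axis=0) if len(t) else '')
E
```

```text
[-0.03710436 -0.0665081   0.13105644]
ok  [-0.255, 0.219, -0.907, 0.002, 0.058, 0.001] rows 2
ok  [-0.295, 0.35, -0.811, -0.0, 0.056, -0.0] rows 2
ok  [-0.9, 0.1, -0.02, 0.0, 0.0, 0.0] rows 2
ok  [-0.85, -0.0, 0.0, 0.0, 0.0, 0.0] rows 2
ok  [-0.0, 0.0, 0.72, 0.0, 0.0, 0.0] rows 2
43 [[-23.75444587 -51.59266112  59.47384969]
 [  5.46720696 -45.08577043  64.66358454]
 [ 23.71087189 -42.67202484  72.02304555]]
```

>>> move_arm(
  motion=[
    [-0.25, 0.22, -0.91, 0, 0.058, 0],
    [-0.25, 0.22, -0.91, 0, 0.058, 0],
  ],
)

```text
time: 22.75
tool_pos: [0.4585, 0.1466, 0.2209]
tool_rot: [3.141, 0.161, 3.043]
contact_force: [3.5, 0.4, -1.3]
opening: 0.0579
grip_force: 0.0
```

>>> move_arm(
  motion=[
    [-0.3, 0.35, -0.81, 0, 0.056, 0],
    [-0.3, 0.35, -0.81, 0, 0.056, 0],
    [-0.3, 0.35, -0.81, 0, 0.056, 0],
  ],
  fingers=-1,
)

```text
time: 23.12
tool_pos: [0.4811, 0.1807, 0.3083]
tool_rot: [3.138, -0.003, 3.043]
contact_force: [-0.6, -0.3, -1.2]
opening: 0.0325
grip_force: 0.0
```

>>> move_arm(
  motion=[
    [-0.9, 0.1, -0.02, 0, 0, 0],
    [-0.9, 0.1, -0.02, 0, 0, 0],
  ],
)

```text
time: 23.38
tool_pos: [0.5704, 0.1803, 0.3052]
tool_rot: [3.141, -0.01, 3.042]
contact_force: [0.2, 0.2, -0.1]
opening: 0.0127
grip_force: 0.0
```

>>> move_arm(
  motion=[
    [-0.85, 0, 0, 0, 0, 0],
    [-0.85, 0, 0, 0, 0, 0],
    [-0.85, 0, 0, 0, 0, 0],
  ],
)

```text
time: 23.75
tool_pos: [0.6542, 0.1717, 0.3036]
tool_rot: [3.141, -0.012, 3.042]
contact_force: [-0.2, -0.3, -0.2]
opening: 0.0004
grip_force: 0.0
```

```bash
python3 - <<'E'
from h import *
N=TR(174.2); o=robot.observe(); print(CR.T@(o['tool_pos']-CO),o['opening'])
plan([(cad(145,0,232),N),(cad(122,0,232),N)])
for n in('scene','side'):
    c=cam(n);P=cloud(c);h=cv2.cvtColor(c['image'],cv2.COLOR_RGB2HSV).astype(int)
    m=((h[...,0]<6)|(h[...,0]>174))&(h[...,1]>150)
    q=(P[m]-CO)@CR*1000; q=q[(abs(q[:,0])<85)&(q[:,1]>-130)&(q[:,1]<0)]; t=q[(q[:,2]>58)&(q[:,2]<75)]
    if len(t): print(n,len(t),cv2.minAreaRect(t[:,:2].astype(np.float32)),np.percentile(t[:,2],[5,50,95]))
E
```

```text
[ 0.1455578  -0.00085631  0.3036307 ] 0.0003709976375630482
ok  [-0.003, 0.008, 0.716, 0.0, -0.004, 0.0] rows 2
ok  [0.23, 0.0, -0.0, 0.0, 0.0, 0.0] rows 1
scene 213 ((0.838653564453125, -65.10233306884766), (52.498878479003906, 38.817054748535156), 0.75963294506073) [62.75150864 67.440984   71.17371462]
side 214 ((-0.4259319305419922, -64.02315521240234), (51.92503356933594, 42.649959564208984), 0.601378858089447) [60.82551218 66.4374575  70.94040305]
```

>>> move_arm(
  motion=[
    [0, 0, 0.4, 0, 0, 0],
    [0, 0, 0.72, 0, 0, 0],
    [0, 0, 0.72, 0, 0, 0],
    [0.23, 0, 0.72, 0, 0, 0],
    [0.23, 0, 0.72, 0, 0, 0],
  ],
)

```text
time: 24.48
tool_pos: [0.6296, 0.1758, 0.2389]
tool_rot: [3.138, -0.004, 3.044]
contact_force: [1.3, 0.9, 0.2]
opening: 0.0003
grip_force: 0.0
```

>>> move_arm(
  motion=[
    [0.06, 0, 0, 0, 0, 0],
    [0.12, 0, 0, 0, 0, 0],
    [0.22, 0, 0.01, 0, 0, 0],
    [0.32, 0, 0.02, 0, 0, 0],
    [0.42, 0, 0.03, 0, 0, 0],
    [0.51, 0, 0.05, 0, 0, 0],
    [0.61, 0, 0.08, 0, 0, 0],
    [0.7, 0, 0.11, 0, 0, 0],
    [0.79, 0, 0.15, 0, 0, 0],
    [0.87, 0, 0.19, 0, 0, 0],
  ],
)

```text
time: 25.72
tool_pos: [0.5429, 0.1838, 0.2175]
tool_rot: [3.139, -0.007, 3.044]
contact_force: [0.1, 0.5, -0.0]
opening: 0.0003
grip_force: 0.3
```

>>> move_arm(
  motion=[
    [0.08, 0, 0.05, 0, 0, 0],
    [0.16, 0, 0.11, 0, 0, 0],
    [0.24, 0, 0.17, 0, 0, 0],
    [0.32, 0, 0.23, 0, 0, 0],
    [0.39, 0, 0.3, 0, 0, 0],
    [0.45, 0, 0.38, 0, 0, 0],
    [0.51, 0, 0.46, 0, 0, 0],
    [0.56, 0, 0.54, 0, 0, 0],
    [0.61, 0, 0.63, 0, 0, 0],
    [0.65, 0, 0.72, 0, 0, 0],
    [0.69, 0, 0.81, 0, 0, 0],
    [0.72, 0, 0.9, 0, 0, 0],
  ],
)

```text
time: 27.22
tool_pos: [0.4711, 0.1911, 0.1277]
tool_rot: [3.139, -0.007, 3.043]
contact_force: [-0.2, 0.6, 0.2]
opening: 0.0003
grip_force: 0.2
```

```bash
python3 - <<'E'
from h import *
N=TR(174.2); o=robot.observe(); print(CR.T@(o['tool_pos']-CO),o['contact_force'])
plan([(cad(-43,0,85),N)])
c=cam('side');cv2.imwrite('pics/close.png',cv2.resize(c['image'][120:320,140:340,::-1],None,fx=3,fy=3))
E
```

```text
[-3.85742545e-02 -9.45760481e-05  1.27661870e-01] [-0.24420488  0.61226539  0.22787525]
ok  [0.041, 0.0, 0.427, 0.001, -0.002, 0.001] rows 1
```

View pics/close.png

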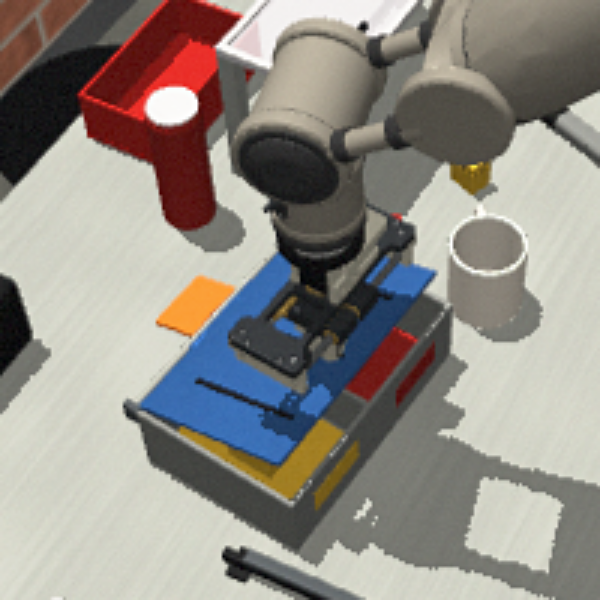

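The crop shows the flap nearly folded, with its front edge a little above the rim. I'll press it the rest of the way.

>>> move_arm(
  motion=[
    [0.01, 0, 0.08, 0, 0, 0],
    [0.02, 0, 0.16, 0, 0, 0],
    [0.03, 0, 0.24, 0, 0, 0],
    [0.04, 0, 0.31, 0, 0, 0],
    [0.04, 0, 0.37, 0, 0, 0],
    [0.04, 0, 0.42, 0, 0, 0],
    [0.04, 0, 0.44, 0, 0, 0],
    [0.04, 0, 0.44, 0, 0, 0],
  ],
)

```text
time: 28.28
tool_pos: [0.4669, 0.1916, 0.0847]
tool_rot: [3.139, -0.007, 3.043]
contact_force: [-2.1, 0.0, 4.4]
opening: 0.0002
grip_force: 2.2
```

>>> move_arm(
  motion=[
    [0, 0, 0.01, 0, 0, 0],
    [0, 0, 0.02, 0, 0, 0],
    [0, 0, 0.02, 0, 0, 0],
  ],
)

```text
time: 28.65
tool_pos: [0.467, 0.1916, 0.0844]
tool_rot: [3.139, -0.006, 3.044]
contact_force: [-6.8, -2.0, 19.7]
opening: 0.0005
grip_force: 10.1
```

>>> move_arm(
  motion=[
    [0, 0, -0.3, 0, 0, 0],
    [0, 0, -0.7, 0, 0, 0],
    [0, 0, -1, 0, 0, 0],
    [0, 0, -1, 0, 0, 0],
  ],
)

```text
time: 29.15
tool_pos: [0.4691, 0.1917, 0.1846]
tool_rot: [3.138, -0.002, 3.043]
contact_force: [0.0, 0.6, -0.0]
opening: 0.0006
grip_force: 0.0
```

>>> move_arm(
  motion=[
    [0.8, -0.3, -0.6, 0, 0, 0],
    [0.8, -0.3, -0.6, 0, 0, 0],
    [0.8, -0.3, -0.6, 0, 0, 0],
    [0.8, -0.3, -0.6, 0, 0, 0],
  ],
)

```text
time: 29.65
tool_pos: [0.3857, 0.1691, 0.2419]
tool_rot: [3.14, -0.007, 3.043]
contact_force: [0.6, 0.4, -0.2]
opening: 0.0004
grip_force: 0.0
```

```bash
python3 - <<'E'
from h import *
c=cam('side');P=cloud(c);h=cv2.cvtColor(c['image'],cv2.COLOR_RGB2HSV).astype(int)
m=(h[...,0]>100)&(h[...,0]<115)&(h[...,1]>150)
q=(P[m]-CO)@CR; q=q[(abs(q[:,1])<.14)&(abs(q[:,0])<.15)&(q[:,2]<.4)]
print(np.percentile(q,[2,50,98],axis=0).round(3)); print(np.degrees(np.arctan(-np.polyfit(q[:,0],q[:,2],1)[0])))
save(c,'end.png')
E
```

```text
[[-0.077 -0.112  0.08 ]
 [ 0.009  0.024  0.085]
 [ 0.092  0.125  0.09 ]]
0.6763473023815371
```

View pics/end.png

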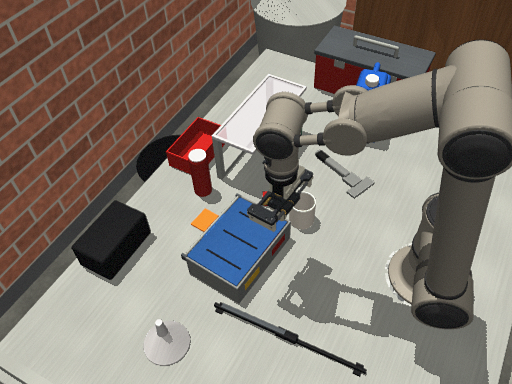

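The picture shows the flap flush and shut at (237,240), the other things where they were, and the arm clear of everything.

```bash
python3 -c "
from cell import robot
print(robot.hand_in())"
```

```text
the job is handed in; nothing more can be done
None
```

The job is handed in after about 30 s of robot time: the yellow and red cases stand upright in their own bays with the flap fully shut over them, and nothing else on the shelf was moved on purpose or looks out of place in the final picture.

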